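# Tip the casting mouth-down in the wash basket and latch the gate

## Task

A ribbed die-cast housing stands on its end in the open gateway of the parts-wash basket. Tip it over into the basket, without lifting it, so that it lies flat on its open mouth, ribs up, and will drain; then push the basket's gate shut until its spring latch snaps in. Leave the housing that already lies in the basket and the things on the bench where they are.

Things in the scene. Friction and masses are not known exactly. Their poses are not given: they have to be found in the camera images.
- housing: Grey-blue die-cast box open on one side, to be tipped: 100 mm wide (106 over the mouth's flange), 62 deep, 160 long, 0.55 kg, standing on end. Origin: centre of the lower end, at mat level; z up along its length, x across, y from the mouth (y = -31 mm) to the ribbed back (y = +31 mm). Pushed high towards -y it tips on its mouth edge and falls by itself past about 26 degrees; y then points up.
- housing_foot (a point): Middle of the housing's lower mouth edge, about which it tips, at mat level while it stands or lies.
- basket: Steel wire parts-wash basket fixed on the bench, open on top, black rubber mat inside. Origin: its centre at bench level; z up, y to the gate side. Mat top z = 28 mm; inside x -160 to 160, y -130 to 137 mm (shut gate); mat and sill run on to y = 168; wall tops z = 110 mm. Two lanes along y, centred near x = -78 and 78 mm, one housing in each.
- gate (a joint): Angle of the basket's wire gate on its upright hinge: 0 rad shut, grows as it swings outwards (anticlockwise from above); starts near 1.1 rad and stays where left. A 6 mm panel, 318 mm from hinge to free end, 34 to 104 mm above the bench; shut, it runs along the basket's +x. Light to swing, but over the last 0.05 rad the latch needs about 7 N at the push plate; stops dead at 0.
- gate_hinge (a point): Point on the gate's hinge axis at mid height of the gate (69 mm above the bench); axes turn with the gate: x along it to the free end, y out of its outer face, z up. The outer face of the wire panel lies at y = 3 mm.
- gate_push (a point): Centre of the blue push plate (64 x 66 mm) on the gate's outer face next to the free end, 284 mm from the hinge, on the plate's surface; axes as gate_hinge.
- bolt (a joint): Travel of the gate's bevelled brass latch bolt: 0 m out, 0.010 m pushed right in. It sticks out 9 mm past the gate's free end; as the gate is pushed to, its bevel rides over the steel keeper on the basket's post, which presses it in about 6 mm, and it springs out again behind the keeper when the gate is home.
- laid_one: Bystander: an identical housing already lying mouth-down in the basket's other lane, ribs up. Origin: middle of the lower edge of its end at the gate, on the mat; y points from the housing towards the gate, z up; it reaches 160 mm from the origin along -y, is 106 mm wide along x and 62 mm high.
- next_one: Bystander: an identical housing lying on the bench, mouth up, right of the basket. Origin: centre of its underside; 62 mm high, 160 mm long along y.
- flat_file: Bystander: flat hand file with a wooden handle on the bench, 240 mm long, 18 mm high. Origin: where blade and handle meet, on the bench; x towards the blade's tip.
- plug_tub: Bystander: small yellow tub of rubber plugs on the bench, 84 mm across, 55 mm high. Origin: centre of its underside.
Not all that is in view belongs to the job. Leave any purple, red or yellow look-alike of the housing alone.

How it is judged:
By the outcome, as a careful person would: the job done as asked, in the order asked, and still so for the second after the job is handed in, with the robot touching nothing.
It also fails if it takes over 51 s, if anything falls off the work surface, if the arm or the gripper's body presses on something with over 40 N, if the wrist force passes 120 N, or if a joint passes its speed limit or range.

## Robot

A 6-joint arm with a two-finger parallel gripper is mounted at the origin on the work surface. World frame = base frame: x ahead of the robot, y to its left, z up, the work surface at z = 0. Lengths are in mm, angles in rad, forces in N, time in s.
With the tool pointing down it reaches from about 350 to 775 mm from the base axis. Payload 7.3 kg.
Tool frame: the origin (TCP) lies on the centre line of the jaws, within the pads' length; the fingertips stand 11 mm ahead of it and the grasp point (between the pads) lies 8 mm behind it; z points along the fingers, y is the line along which they close (so a half turn about z gives the same grasp; the last joint's range is limited). The gripper opens to 92 mm and grips with 3 to 60 N. Pads are 19 mm wide; open, the fingers measure 130 mm over their backs; the gripper's body (75 mm by 190 mm) begins 47 mm behind the grasp point.
Start: joints at [-1.264, 0.342, 1.524, -0, 1.275, -0.146], TCP at [229.703, -472.102, 237.741] pointing down, gripper open.
Joint ranges: [-2.53, 2.53], [-0.77, 2.02], [0.04, 2.7], [-1, 4.14], [0.28, 2.66], [-3.11, 3.11]. Speed limits (rad/s): [2.57, 2.57, 3.14, 3.14, 3.14, 3.14].

## Interface

Orientations are given as [roll, pitch, yaw] about the fixed x, y, z axes, in that order (R = Rz(yaw) Ry(pitch) Rx(roll)).
In Python, from plant import bot gives the robot as it stands.
- The arm moves only by the tool step_arm, never from a script. Its argument "deltas" is a list of rows, each a list of 5 numbers: the opening, from 0 (shut) to 1 (fully open), then the shift along the tool's x, y, z each as a share of 0.5 m, from -1 to 1, then the turn about the tool's z as a share of pi/2 rad, from -1 to 1. In form: [[claw, x, y, z, turn], ...]. A call has 1 to 8 rows; each row shifts and turns the commanded pose from where the row before left it, along the tool's axes as they then stand; what a row does not reach is not made up. A row lasts 1/10 s, in which the tool goes at most 50 mm and 8.59 degrees, less where a joint would pass 70% of its speed; a pose out of reach is approached as far as the arm can. A call with a number of a shift or a turn outside -1 to 1 is refused whole. A call with a gripper value outside its range is refused whole. The fingers move at their own pace and stop on an object; the grip force is fixed at half the most. Time passes only in rows, so rows that do not move let the fingers close. It gives the time, the measured TCP pose, the force, the opening and the grip force at its end, in the units of the state.
- bot.get_obs(): the state, without advancing time (a new reading comes with each control period).
- bot.capture(name): name is "scene" or "top"; returns (picture, depth): 480x640x3 uint8, red, green, blue; 480x640 float32, mm along the optical axis (not along the pixel's ray), 0 where there is no reading.
- bot.camera_params(name): a dict with "fov_y" (degrees; the focal length in pixels is half the picture's height over the tangent of half this angle, whatever the lens; pixels are square), "cx", "cy" (the principal point, pixels), "rvec" (rotation vector, rad) and "tvec" (3), from world to camera coordinates, as OpenCV has them. Camera axes: x right, y down, z forward; pixel columns grow to the right and rows downward; lengths in mm; the calibration is good to about 2 mm. A picture is of the moment at which its call begins. camera_params takes no time and is no camera call.
- bot.close_job(): hands the job in; it is judged then, once.
The state is a dict: "time": time; "joint_positions": joint angles; "dq": joint speeds; "tau": joint torques, N m; "tool_pos": TCP position; "tcp_rot": TCP orientation; "contact_force": force on the tool from outside, world axes, zero at the start; "moment": the same for the moment, N m; "grip_width": finger opening in mm; "finger_force": force on a finger pad.
Only numpy, scipy, OpenCV 4.12 (cv2) and the standard library are available. Lean on these libraries where they do the work, as an engineer would, in place of code of your own. Each camera call takes 0.05 s, during which the arm holds its last target. There are 200 camera calls.

## Working session

There is one attempt and no reset: what is moved stays moved. The work goes in short steps, Python scripts to look and compute and a tool call to move; the robot and the scene stay as the last step left them, time stands still between calls to the robot, and variables do not carry over. Pictures are saved under pics/ and viewed, at most 10 in all, crops included, and the job is handed in when it is done.

Besides the shell and the picture viewer there is one more tool, called after "Emit:" by a JSON object that holds its "fn" and its "kwargs", one argument or row to a line. step_arm: Moves the arm, as the interface text tells. Shift numbers are shares of 0.5 m and turn numbers shares of pi/2 rad, none past 1 either way. Its arguments: {"type":"object","properties":{"deltas":{"type":"array","items":{"type":"array","items":{"type":"number","minimum":-1,"maximum":1}}}},"required":["deltas"]}

```bash
mkdir -p pics; cat > h.py <<'E'
import numpy as np, cv2
from plant import bot
def cap(n):
    im,d=bot.capture(n); return im,d,bot.camera_params(n)
def world(d,p):
    f=240/np.tan(np.radians(p['fov_y'])/2)
    v,u=np.mgrid[0:480,0:640]
    c=np.stack([(u-p['cx'])/f*d,(v-p['cy'])/f*d,d],-1)
    R=cv2.Rodrigues(np.array(p['rvec'],float))[0]
    w=(c-np.array(p['tvec']).ravel())@R
    w[d<=0]=np.nan
    return w
def proj(P,p):
    f=240/np.tan(np.radians(p['fov_y'])/2)
    K=np.array([[f,0,p['cx']],[0,f,p['cy']],[0,0,1.]])
    return cv2.projectPoints(np.array(P,float).reshape(-1,3),np.array(p['rvec'],float),np.array(p['tvec'],float),K,None)[0].reshape(-1,2)
E
python3 - <<'E'
from h import *
for n in("scene","top"):
    im,d,p=cap(n); cv2.imwrite(f'pics/{n}0.png',im[:,:,::-1]); np.save(n+'0.npy',world(d,p)); print(n,p)
print(bot.get_obs())
E
```

```text
scene {'fov_y': 53.126906109338506, 'cx': 316.9198467170818, 'cy': 236.88818892633174, 'rvec': array([ 1.36824524,  1.89785816, -1.04964727]), 'tvec': array([ 165.07638293, -157.91001962, 1735.63250664])}
top {'fov_y': 45.723729126548044, 'cx': 313.06373161864786, 'cy': 239.0893832856487, 'rvec': array([ 2.13604689, -2.12042141,  0.21735381]), 'tvec': array([ -43.68154088,  465.98030884, 1588.46096215])}
{'time': 0.1, 'joint_positions': array([-1.26401090e+00,  3.42648405e-01,  1.52490797e+00,  6.69350571e-06,
        1.27544145e+00, -1.45990250e-01]), 'dq': array([-2.41432289e-04, -1.62953045e-03, -2.02332270e-03, -8.33176722e-04,
       -3.14884366e-04,  7.01883087e-05]), 'tau': array([ 1.64388504e-03, -4.32004559e+01, -2.44694728e+01,  7.18925754e-02,
        5.26019465e-02, -7.40403289e-05]), 'tool_pos': array([ 229.58634983, -471.74453982,  237.12159666]), 'tcp_rot': array([-3.14020336e+00, -2.10746558e-04,  4.52773578e-01]), 'contact_force': array([ 0.26307363, -0.27281957, -0.18071861]), 'moment': array([ 0.01929078, -0.03570641, -0.02708491]), 'finger_force': 0.0, 'grip_width': 91.78454715533913}
```

View pics/scene0.png

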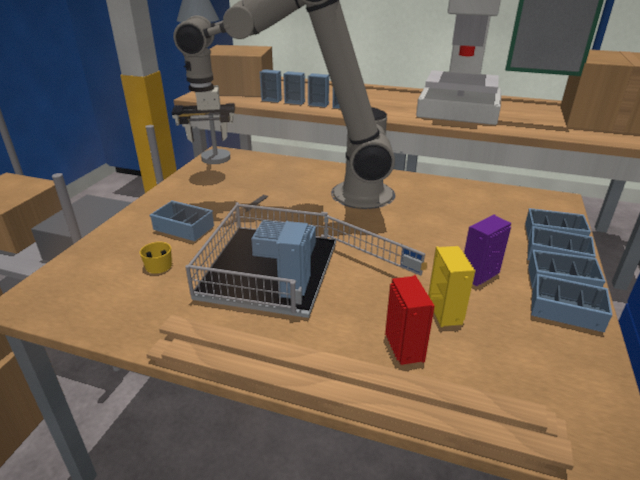

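View pics/top0.png

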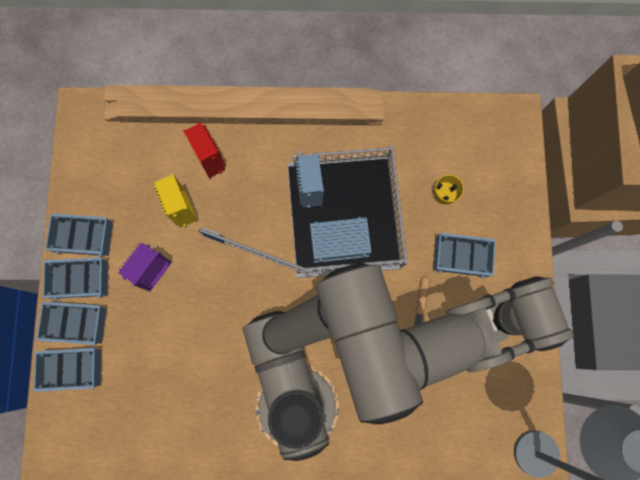

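The scene view shows the target, the standing grey-blue housing at scene (295,260) / top (310,180). Other candidates are red (top 204,150), yellow (175,200), purple (145,266), laid_one (340,240), next_one (465,255), and four trays at far left (70,230–370). I choose the one in the gateway. The gate runs from (298,268) to (203,233) in the top view.

```bash
python3 - <<'E'
from h import *
T=np.load('top0.npy'); S=np.load('scene0.npy')
im=cv2.imread('pics/top0.png')
cv2.imwrite('pics/crop.png',cv2.resize(im[130:290,190:420],None,fx=3.4,fy=3.4,interpolation=cv2.INTER_CUBIC))
def reg(W,u0,u1,v0,v1,z0,z1):
    w=W[v0:v1,u0:u1].reshape(-1,3); return w[(w[:,2]>z0)&(w[:,2]<z1)]
def rect(n,w):
    r=cv2.minAreaRect(w[:,:2].astype(np.float32)); print(n,len(w),'z',np.round(np.median(w[:,2]),1),'ctr',np.round(r[0],1),'size',np.round(r[1],1),'ang',round(r[2],1))
    return r
rect('housing top T',reg(T,285,335,145,215,178,198))
rect('housing top S',reg(S,260,330,210,310,180,198))
rect('laid top T',reg(T,300,380,210,265,82,98))
g=reg(T,190,302,220,280,60,112)
c=im[220:260,190:240]
print('mat z',np.median(reg(T,330,385,165,205,0,60)[:,2]))
w=reg(T,280,410,145,280,98,118); rect('walltop',w)
# wall lines
for n,a in(('right wall(-y)',(388,412,165,265)),('far wall(+x)',(325,395,145,165)),('near wall',(305,400,258,275))):
    q=reg(T,*a,100,118); 
    if len(q)>5:
        l=cv2.fitLine(q[:,:2].astype(np.float32),cv2.DIST_HUBER,0,.01,.01).ravel(); print(n,len(q),np.round(l,3))
print('gate',len(g)); l=cv2.fitLine(g[:,:2].astype(np.float32),cv2.DIST_HUBER,0,.01,.01).ravel(); print(np.round(l,3)); t=(g[:,:2]-l[2:])@l[:2]; print('ends',l[2:]+t.min()*l[:2],l[2:]+t.max()*l[:2])
q=reg(T,290,306,255,280,60,125); print('hinge post',np.nanmedian(q,0),q[:,2].max())
E
```

```text
housing top T 802 z 186.6 ctr [614.9 -27.4] size [107.6  61.9] ang 8.4
housing top S 643 z 188.1 ctr [619.1 -28.6] size [107.2  63.2] ang 8.2
laid top T 1347 z 86.3 ctr [ 462.5 -116.8] size [100.6 159.6] ang 6.6
mat z 26.684567443469042
walltop 962 z 107.6 ctr [ 544.9 -110.1] size [347.3 349. ] ang 5.4
right wall(-y) 336 [ 9.97000e-01  8.30000e-02  5.24383e+02 -2.81048e+02]
far wall(+x) 233 [ 8.00000e-02 -9.97000e-01  7.09498e+02 -1.70322e+02]
near wall 225 [ 1.01000e-01 -9.95000e-01  3.81383e+02 -1.39734e+02]
gate 457
[3.47000e-01 9.38000e-01 4.28275e+02 1.39675e+02]
ends [373.74915714  -7.88869064] [480.74997054 281.68634546]
hinge post [376.91517868   2.81912751 102.82415136] 109.67901619288132
```

View pics/crop.png

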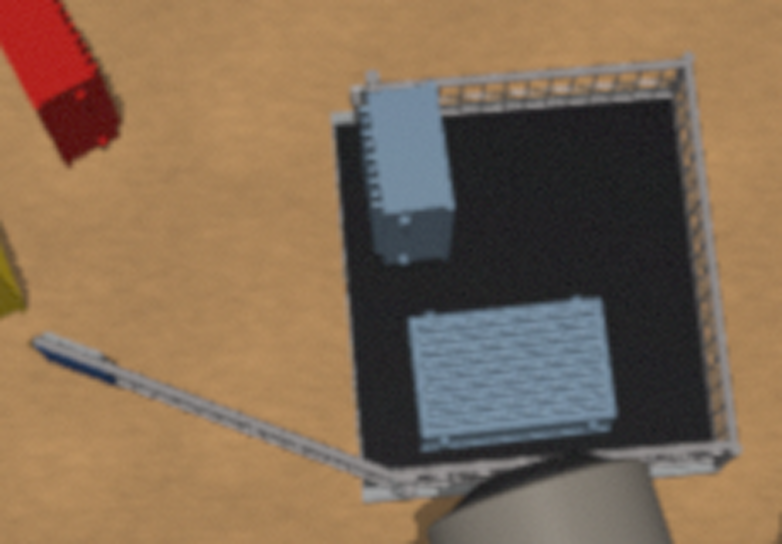

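Emit:
{"fn": "step_arm", "kwargs": {
  "deltas": [
    [0,0,0,-0.06,0],
    [0,0,0,-0.06,0],
    [0,0.07,-0.037,0,0],
    [0,0.07,-0.037,0,0],
    [0,0.07,-0.037,0,0],
    [0,0.07,-0.037,0,0],
    [0,0.07,-0.037,0,0],
    [0,0.07,-0.037,0,0]
  ]
}}

```text
time: 0.9
tool_pos: [370.5, -278.9, 297.5]
tcp_rot: [-3.141, 0.0, 0.453]
contact_force: [0.1, 0.1, -0.2]
grip_width: 32.2
finger_force: 0.0
```

Emit:
{"fn": "step_arm", "kwargs": {
  "deltas": [
    [0,0.07,-0.037,0,0],
    [0,0.07,-0.037,0,0],
    [0,0.07,-0.037,0,0],
    [0,0.07,-0.037,0,0],
    [0,0.07,-0.037,0,0],
    [0,0.07,-0.037,0,0],
    [0,0.07,-0.037,0,0],
    [0,0.07,-0.037,0,0]
  ]
}}

```text
time: 1.7
tool_pos: [557.6, -23.3, 297.3]
tcp_rot: [-3.141, 0.001, 0.453]
contact_force: [0.4, -0.6, 0.5]
grip_width: 0.3
finger_force: 0.0
```

Emit:
{"fn": "step_arm", "kwargs": {
  "deltas": [
    [0,0.07,-0.037,0,0],
    [0,0.07,-0.037,0,0],
    [0,0,0,0,-0.089],
    [0,0,0,0,-0.089],
    [0,0,0,0,-0.089],
    [0,0,0,0,-0.089],
    [0,0,0,0,-0.089],
    [0,0,0,0,-0.089]
  ]
}}

```text
time: 2.5
tool_pos: [603.6, 39.1, 297.1]
tcp_rot: [-3.141, 0.0, 1.297]
contact_force: [-0.1, 0.2, 0.7]
grip_width: 0.3
finger_force: 0.0
```

Emit:
{"fn": "step_arm", "kwargs": {
  "deltas": [
    [0,0,0,0,-0.089],
    [0,0,0,0,-0.089],
    [0,0,0,0,-0.089],
    [0,0,0,0,0],
    [0,0,0,0,0]
  ]
}}

```text
time: 3.0
tool_pos: [603.7, 39.1, 297.4]
tcp_rot: [-3.141, -0.0, 1.707]
contact_force: [0.6, -0.6, 0.1]
grip_width: 0.4
finger_force: 0.0
```

Emit:
{"fn": "step_arm", "kwargs": {
  "deltas": [
    [0,0.03,0.006,0,0],
    [0,0,0,0.065,0],
    [0,0,0,0.065,0],
    [0,0,0,0.065,0],
    [0,0,0,0.065,0],
    [0,-0.03,0,0,0],
    [0,-0.02,0,0,0],
    [0,0,0,0,0]
  ]
}}

```text
time: 3.8
tool_pos: [609.7, 27.8, 169.8]
tcp_rot: [3.138, 0.001, 1.709]
contact_force: [0.4, -0.6, -0.5]
grip_width: 0.4
finger_force: 0.0
```

Emit:
{"fn": "step_arm", "kwargs": {
  "deltas": [
    [0,-0.012,0,0,0],
    [0,-0.012,0,0,0],
    [0,-0.012,0,0,0],
    [0,-0.012,0,0,0],
    [0,-0.012,0,0,0],
    [0,-0.012,0,0,0],
    [0,-0.012,0,0,0],
    [0,-0.012,0,0,0]
  ]
}}

```text
time: 4.6
tool_pos: [614.9, -18.6, 167.7]
tcp_rot: [-3.142, 0.0, 1.711]
contact_force: [-0.5, 1.8, 1.4]
grip_width: 0.3
finger_force: 0.7
```

```bash
python3 - <<'E'
from h import *
im,d,p=cap('scene'); cv2.imwrite('pics/s1.png',cv2.resize(im[150:330,170:440,::-1],None,fx=2.8,fy=2.8))
print(bot.get_obs()['tool_pos'],bot.get_obs()['contact_force'])
E
```

```text
[615.03739605 -19.62365824 167.56993179] [-0.42977884 -0.34683613  0.44496143]
```

View pics/s1.png

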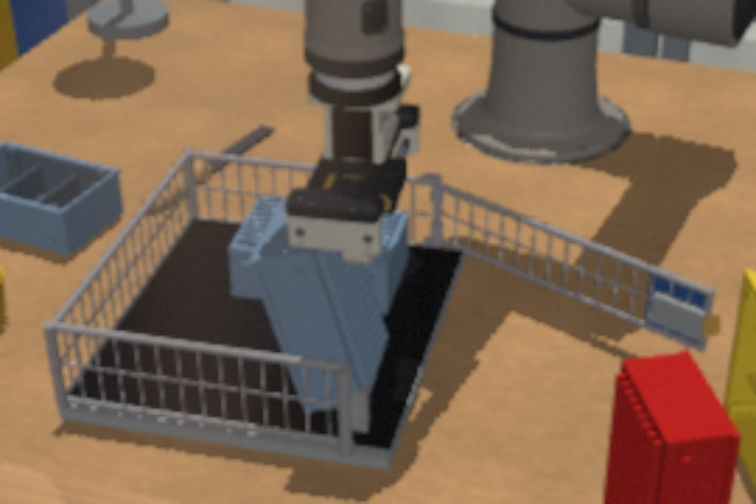

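The housing (crop 320,320) is tipping into the basket, about 15–20° over, with its foot in place. I'll continue.

Emit:
{"fn": "step_arm", "kwargs": {
  "deltas": [
    [0,-0.01,0,0,0],
    [0,-0.01,0,0,0],
    [0,-0.01,0,0,0],
    [0,-0.01,0,0,0],
    [0,-0.01,0,0,0],
    [0,-0.01,0,0,0],
    [0,-0.01,0,0,0],
    [0,0,0,0,0]
  ]
}}

```text
time: 5.45
tool_pos: [619.8, -53.4, 167.6]
tcp_rot: [-3.142, 0.0, 1.71]
contact_force: [0.0, 0.5, 0.4]
grip_width: 0.2
finger_force: 0.0
```

Emit:
{"fn": "step_arm", "kwargs": {
  "deltas": [
    [0,0,0,0,0],
    [0,0,0,0,0],
    [0,0,0,0,0]
  ]
}}

```text
time: 5.75
tool_pos: [619.7, -52.4, 167.7]
tcp_rot: [-3.142, 0.0, 1.711]
contact_force: [-0.3, -0.6, -0.8]
grip_width: 0.3
finger_force: 0.0
```

```bash
python3 - <<'E'
from h import *
im,d,p=cap('scene'); cv2.imwrite('pics/s2.png',cv2.resize(im[150:330,170:440,::-1],None,fx=2.8,fy=2.8))
E
```

```text
(no output)
```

View pics/s2.png

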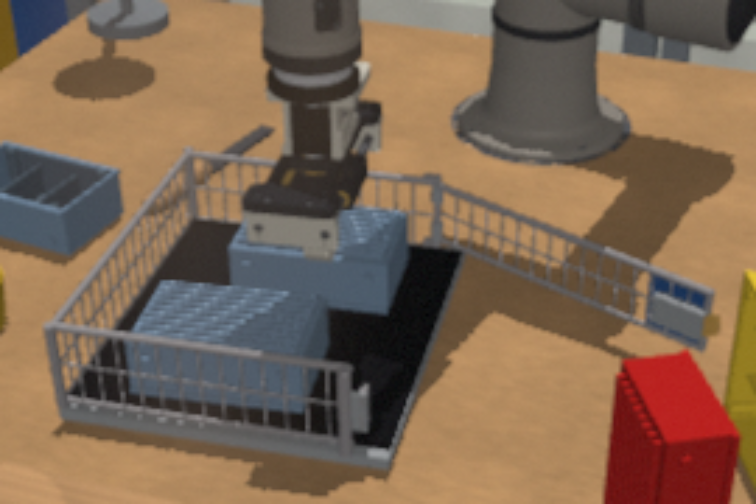

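The housing lies flat, ribs up (crop 230,340), clear of the gateway. Next is the gate, after checking clearances.

```bash
python3 - <<'E'
from h import *
im,d,p=cap('top'); T=world(d,p)
def reg(W,u0,u1,v0,v1,z0,z1):
    w=W[v0:v1,u0:u1].reshape(-1,3); return w[(w[:,2]>z0)&(w[:,2]<z1)]
for n,a in(('purple',(115,175,235,295)),('yellow',(150,200,170,230))):
    q=reg(T,*a,130,250); r=cv2.minAreaRect(q[:,:2].astype(np.float32)); print(n,q[:,2].max(),np.round(cv2.boxPoints(r),0).tolist())
g=reg(T,190,302,220,280,60,112); l=cv2.fitLine(g[:,:2].astype(np.float32),cv2.DIST_HUBER,0,.01,.01).ravel(); print(l, g[:,2].max())
q=reg(T,190,240,222,250,60,112); print('plate zone',np.round(cv2.boxPoints(cv2.minAreaRect(q[:,:2].astype(np.float32))),0).tolist())
q=reg(T,285,320,140,165,100,140); print('latch post',q.max(0),np.median(q,0))
S0=np.load('scene0.npy'); b=cv2.imread('pics/scene0.png').astype(int)
s=S0[240:280,390:430]; c=b[240:280,390:430]; m=(c[...,0]>c[...,2]+50)&(s[...,2]>30)&(s[...,2]<110); print('blue plate',m.sum(),s[m].mean(0) if m.any() else '')
E
```

```text
purple 169.73915284561207 [[314.0, 429.0], [404.0, 366.0], [441.0, 418.0], [351.0, 481.0]]
yellow 171.77057509990925 [[496.0, 355.0], [521.0, 297.0], [622.0, 342.0], [597.0, 399.0]]Traceback (most recent call last):
  File "<stdin>", line 7, in <module>
cv2.error: OpenCV(4.12.0) /io/opencv/modules/imgproc/src/linefit.cpp:50: error: (-215:Assertion failed) count > 0 in function 'fitLine2D_wods'
```

```bash
cat > plan.py <<'E'
import numpy as np
H=np.array([372,-18.]); R=np.radians
def pose(phi,psi,clear=0,s=282):
    d=np.array([np.cos(R(phi)),np.sin(R(phi))]); n=np.array([-d[1],d[0]])
    a=R(phi+90-psi); r=10*abs(np.cos(a))+19*abs(np.sin(a))+5+clear
    return H+s*d+r*n
def delta(p,psi,q): # shares in tool x,y
    v=(q-p)/500; c,s=np.cos(R(psi)),np.sin(R(psi))
    return np.round([v@[c,s],v@[s,-c]],4)
E
python3 - <<'E'
from plan import *
p=np.array([619.7,-52.4]); q=pose(69.7,70,35); print('approach',q,delta(p,98,q),np.linalg.norm(q-p))
psi=70; p=q
for phi in [69.7,65,60,55,50,45,40,35,30,25,20,15,12,9]:
    q=pose(phi,psi); npsi=min(96,psi+2) if phi<69 else psi
    print(phi,np.round(q),delta(p,psi,q),round((psi-npsi)/90,3)); p=q; psi=npsi
E
```

```text
approach [414.45154335 266.97195807] [ 0.6897 -0.3176] 379.63848140051255
69.7 [447. 255.] [-0.0004  0.07  ] 0.0
65 [469. 248.] [0.0019 0.0449] -0.022
60 [491. 239.] [-0.0035  0.0476] -0.022
55 [512. 228.] [-0.0093  0.0474] -0.022
50 [533. 215.] [-0.0152  0.0465] -0.022
45 [553. 200.] [-0.0211  0.0449] -0.022
40 [571. 183.] [-0.0268  0.0424] -0.022
35 [589. 164.] [-0.0323  0.0392] -0.022
30 [604. 144.] [-0.0374  0.0353] -0.022
25 [618. 122.] [-0.042   0.0306] -0.022
20 [630.  99.] [-0.046   0.0252] -0.022
15 [639.  74.] [-0.0493  0.0193] -0.022
12 [644.  58.] [-0.0313  0.0084] -0.022
9 [648.  43.] [-0.0322  0.0055] -0.022
```

Emit:
{"fn": "step_arm", "kwargs": {
  "deltas": [
    [0,0,0,-0.065,0],
    [0,0,0,-0.065,0],
    [0,0,0,-0.065,0],
    [0,0,0,-0.065,0],
    [0,0,0,0,0]
  ]
}}

```text
time: 6.35
tool_pos: [621.4, -52.8, 303.2]
tcp_rot: [3.132, 0.003, 1.711]
contact_force: [0.2, 0.1, 0.1]
grip_width: 0.5
finger_force: 0.0
```

Emit:
{"fn": "step_arm", "kwargs": {
  "deltas": [
    [0,0.069,-0.032,0,0],
    [0,0.069,-0.032,0,0],
    [0,0.069,-0.032,0,0],
    [0,0.069,-0.032,0,0],
    [0,0.069,-0.032,0,0],
    [0,0.069,-0.032,0,0],
    [0,0.069,-0.032,0,0],
    [0,0.069,-0.032,0,0]
  ]
}}

```text
time: 7.15
tool_pos: [453.1, 203.9, 297.1]
tcp_rot: [-3.141, 0.0, 1.711]
contact_force: [0.2, 0.8, 0.3]
grip_width: 0.1
finger_force: 0.0
```

Emit:
{"fn": "step_arm", "kwargs": {
  "deltas": [
    [0,0.069,-0.032,0,0],
    [0,0.069,-0.032,0,0],
    [0,0,0,0,0.078],
    [0,0,0,0,0.078],
    [0,0,0,0,0.078],
    [0,0,0,0,0.078],
    [0,0,0,0,0],
    [0,0,0,0,0]
  ]
}}

```text
time: 7.95
tool_pos: [412.9, 266.6, 297.3]
tcp_rot: [-3.141, 0.001, 1.224]
contact_force: [0.0, 0.7, 0.4]
grip_width: 0.7
finger_force: 0.0
```

```bash
python3 - <<'E'
from h import *
im,d,p=cap('top'); T=world(d,p); cv2.imwrite('pics/t3.png',im[120:300,100:420,::-1])
def reg(W,u0,u1,v0,v1,z0,z1):
    w=W[v0:v1,u0:u1].reshape(-1,3); return w[(w[:,2]>z0)&(w[:,2]<z1)]
for n,a in(('new',(290,400,150,212)),('laid',(300,380,212,265))):
    q=reg(T,*a,80,98)
    if len(q): r=cv2.minAreaRect(q[:,:2].astype(np.float32)); print(n,len(q),np.median(q[:,2]),r)
q=reg(T,290,320,140,165,100,150); print('latch post',q.max(0),np.median(q,0))
E
```

```text
new 1559 85.57569721465927 ((636.164794921875, -129.09486389160156), (153.0423583984375, 288.71917724609375), 3.5473501682281494)
laid 1630 85.53877286558269 ((462.40447998046875, -117.10816955566406), (101.13352966308594, 159.72955322265625), 6.703306198120117)
latch post [708.14764434   4.88084678 115.42287607] [696.65452906 -17.95167843 107.83716191]
```

View pics/t3.png

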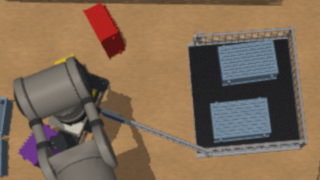

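The picture shows both housings lying ribs-up in the basket (crop 247,62 and 240,118). The gate is still open (105,115 to 200,150), and the gripper is over its outer side. I'll lower next.

Emit:
{"fn": "step_arm", "kwargs": {
  "deltas": [
    [0,0,0,0.06,0],
    [0,0,0,0.06,0],
    [0,0,0,0.06,0],
    [0,0,0,0.06,0],
    [0,0,0,0,0]
  ]
}}

```text
time: 8.5
tool_pos: [410.9, 265.6, 174.3]
tcp_rot: [-3.136, 0.006, 1.223]
contact_force: [-0.3, -0.8, 0.6]
grip_width: 0.8
finger_force: 0.0
```

```bash
python3 - <<'E'
from h import *
im,d,p=cap('scene'); cv2.imwrite('pics/s4.png',cv2.resize(im[120:360,200:520,::-1],None,fx=2.4,fy=2.4))
E
```

```text
(no output)
```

View pics/s4.png

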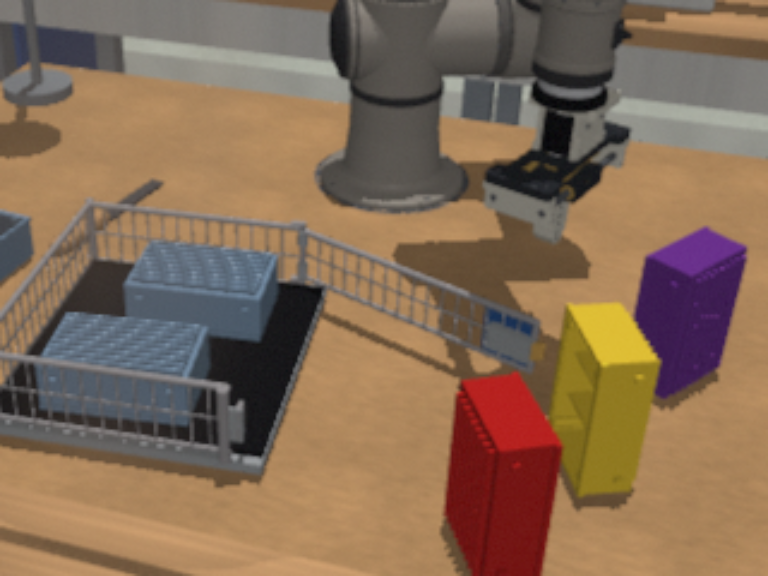

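The gripper (crop 550,190) hangs behind the gate's outer face and is clear of purple, yellow and gate.

Emit:
{"fn": "step_arm", "kwargs": {
  "deltas": [
    [0,0,0,0.065,0],
    [0,0,0,0.065,0],
    [0,0,0,0.065,0],
    [0,0,0,0,0],
    [0,0,0.025,0,0],
    [0,0,0.025,0,0],
    [0,0,0.02,0,0],
    [0,0,0.02,0,0]
  ]
}}

```text
time: 9.35
tool_pos: [457.3, 251.0, 81.5]
tcp_rot: [3.14, -0.002, 1.22]
contact_force: [-1.0, 0.7, 1.0]
grip_width: 0.7
finger_force: 0.6
```

Emit:
{"fn": "step_arm", "kwargs": {
  "deltas": [
    [0,0.001,0.022,0,-0.011],
    [0,0.001,0.022,0,-0.011],
    [0,-0.002,0.024,0,-0.011],
    [0,-0.002,0.024,0,-0.011],
    [0,-0.005,0.024,0,-0.011],
    [0,-0.005,0.024,0,-0.011],
    [0,-0.008,0.023,0,-0.011],
    [0,-0.008,0.023,0,-0.011]
  ]
}}

```text
time: 10.15
tool_pos: [541.9, 210.6, 80.4]
tcp_rot: [3.141, 0.0, 1.36]
contact_force: [-0.7, 0.2, 0.1]
grip_width: 0.6
finger_force: 0.1
```

Emit:
{"fn": "step_arm", "kwargs": {
  "deltas": [
    [0,-0.011,0.022,0,-0.011],
    [0,-0.011,0.022,0,-0.011],
    [0,-0.013,0.021,0,-0.011],
    [0,-0.013,0.021,0,-0.011],
    [0,-0.016,0.02,0,-0.011],
    [0,-0.016,0.02,0,-0.011],
    [0,-0.019,0.018,0,-0.011],
    [0,-0.019,0.018,0,-0.011]
  ]
}}

```text
time: 10.95
tool_pos: [613.3, 139.6, 80.4]
tcp_rot: [3.141, 0.0, 1.498]
contact_force: [0.0, 1.3, 0.6]
grip_width: 0.5
finger_force: 0.1
```

```bash
python3 - <<'E'
from h import *; from plan import *
o=bot.get_obs(); p=o['tool_pos'][:2]; psi=np.degrees(o['tcp_rot'][2]); print(p,psi,o['contact_force'])
phi=min(np.arange(5,60,.5),key=lambda f:np.linalg.norm(pose(f,psi)-p)); print(phi,pose(phi,psi))
for f in [27,24,21,18,15,12,9]:
    if f<phi: q=pose(f,psi); n=min(94.8,psi+1.5); print(f,q.round(),delta(p,psi,q),round((psi-n)/90,3)); p=q; psi=n
E
```

```text
[613.31946657 139.6116624 ] 85.8480880610528 [0.01824182 1.2761184  0.62245488]
28.5 [608.53170463 137.36105895]
27 [613. 131.] [-0.0175 -0.0001] -0.017
24 [620. 117.] [-0.0265  0.0169] -0.017
21 [628. 103.] [-0.028   0.0148] -0.017
18 [634.  88.] [-0.0293  0.0125] -0.017
15 [639.  73.] [-0.0304  0.0101] -0.017
12 [644.  58.] [-0.0313  0.0076] -0.016
9 [648.  42.] [-0.0319  0.005 ] 0.0
```

Emit:
{"fn": "step_arm", "kwargs": {
  "deltas": [
    [0,-0.018,0.002,0,-0.017],
    [0,-0.026,0.015,0,-0.017],
    [0,-0.028,0.014,0,-0.017],
    [0,-0.029,0.012,0,-0.017],
    [0,-0.03,0.01,0,-0.017],
    [0,-0.03,0.007,0,-0.015],
    [0,0,0,0,0]
  ]
}}

```text
time: 11.65
tool_pos: [643.4, 57.6, 80.4]
tcp_rot: [3.141, 0.001, 1.653]
contact_force: [0.2, -0.6, -0.8]
grip_width: 0.8
finger_force: 0.0
```

```bash
python3 - <<'E'
from h import *
im,d,p=cap('scene'); cv2.imwrite('pics/s5.png',cv2.resize(im[160:330,180:420,::-1],None,fx=3.2,fy=3.2))
E
```

```text
(no output)
```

View pics/s5.png

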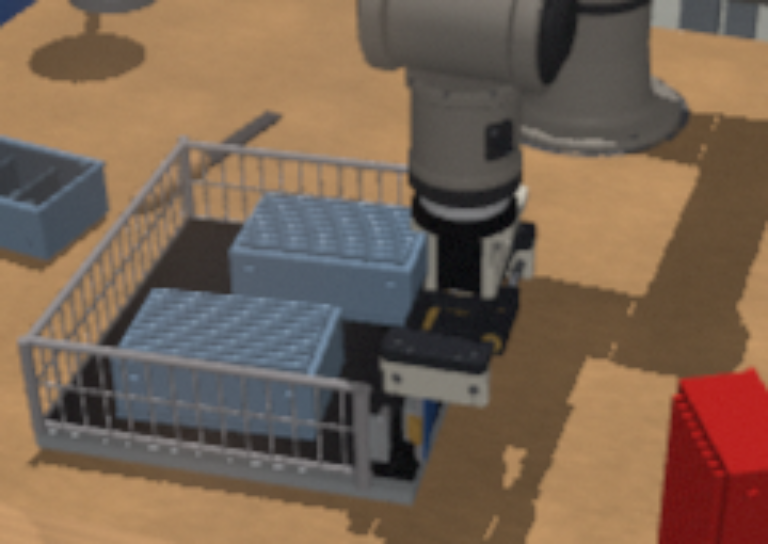

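The gate is nearly shut, with its plate in front of the finger at (430,430). The housing in the basket is clear of it.

Emit:
{"fn": "step_arm", "kwargs": {
  "deltas": [
    [0,-0.016,0.002,0,0],
    [0,-0.016,0.001,0,0],
    [0,-0.01,0,0,0],
    [0,-0.01,0,0,0],
    [0,0,0,0,0]
  ]
}}

```text
time: 12.2
tool_pos: [646.2, 33.4, 80.3]
tcp_rot: [3.142, 0.0, 1.654]
contact_force: [0.1, -0.2, -1.2]
grip_width: 0.6
finger_force: 0.0
```

Emit:
{"fn": "step_arm", "kwargs": {
  "deltas": [
    [0,-0.006,0,0,0],
    [0,-0.006,0,0,0],
    [0,0,0,0,0]
  ]
}}

```text
time: 12.5
tool_pos: [646.4, 31.1, 80.3]
tcp_rot: [3.141, -0.004, 1.655]
contact_force: [-0.0, 10.9, 1.0]
grip_width: 0.6
finger_force: 5.2
```

Emit:
{"fn": "step_arm", "kwargs": {
  "deltas": [
    [0,-0.006,0,0,0],
    [0,-0.006,0,0,0],
    [0,0,0,0,0]
  ]
}}

```text
time: 12.8
tool_pos: [647.0, 25.4, 80.3]
tcp_rot: [3.141, -0.004, 1.656]
contact_force: [-0.2, -0.2, -0.2]
grip_width: 0.4
finger_force: 0.0
```

Emit:
{"fn": "step_arm", "kwargs": {
  "deltas": [
    [0,-0.004,0,0,0],
    [0,-0.004,0,0,0],
    [0,0,0,0,0]
  ]
}}

```text
time: 13.1
tool_pos: [647.4, 18.8, 80.2]
tcp_rot: [3.141, -0.002, 1.654]
contact_force: [0.3, 6.2, 0.7]
grip_width: 0.7
finger_force: 2.8
```

Emit:
{"fn": "step_arm", "kwargs": {
  "deltas": [
    [0,-0.004,0,0,0],
    [0,-0.004,0,0,0],
    [0,0,0,0,0]
  ]
}}

```text
time: 13.4
tool_pos: [647.4, 18.7, 80.3]
tcp_rot: [3.142, -0.007, 1.655]
contact_force: [0.0, 19.9, 1.6]
grip_width: 0.4
finger_force: 9.6
```

Emit:
{"fn": "step_arm", "kwargs": {
  "deltas": [
    [0,-0.003,0,0,0],
    [0,-0.003,0,0,0],
    [0,0,0,0,0]
  ]
}}

```text
time: 13.7
tool_pos: [647.4, 18.6, 80.3]
tcp_rot: [-3.142, -0.01, 1.656]
contact_force: [-1.4, 30.0, 2.4]
grip_width: 0.8
finger_force: 14.7
```

Emit:
{"fn": "step_arm", "kwargs": {
  "deltas": [
    [0,0.02,0,0,0],
    [0,0.06,0,0,0],
    [0,0.06,0,0,0],
    [0,0,0,-0.08,0],
    [0,0,0,-0.08,0],
    [0,0,0,-0.08,0],
    [0,0.04,0,-0.08,0],
    [0,0.06,0,0,0]
  ]
}}

```text
time: 14.5
tool_pos: [640.9, 129.0, 247.4]
tcp_rot: [3.129, 0.001, 1.651]
contact_force: [1.0, 0.2, 0.4]
grip_width: 0.3
finger_force: 0.0
```

Emit:
{"fn": "step_arm", "kwargs": {
  "deltas": [
    [0,0.07,0,0,0],
    [0,0.07,0,0,0],
    [0,0.07,0,0,0],
    [0,0,0,0,0],
    [0,0,0,0,0],
    [0,0,0,0,0]
  ]
}}

```text
time: 15.1
tool_pos: [629.6, 233.9, 240.1]
tcp_rot: [-3.141, 0.001, 1.653]
contact_force: [-0.2, -0.1, 0.0]
grip_width: 0.5
finger_force: 0.0
```

```bash
python3 - <<'E'
from h import *
im,d,p=cap('scene'); a=cv2.resize(im[190:330,180:350],None,fx=3.4,fy=3.4)
im,d,p=cap('top'); b=cv2.resize(im[135:290,280:420],None,fx=1.5,fy=1.5)
o=np.zeros((max(a.shape[0],b.shape[0]),a.shape[1]+b.shape[1],3),np.uint8); o[:a.shape[0],:a.shape[1]]=a; o[:b.shape[0],a.shape[1]:]=b
cv2.imwrite('pics/f.png',o[:,:,::-1]); T=world(d,p)
def reg(u0,u1,v0,v1,z0,z1):
    w=T[v0:v1,u0:u1].reshape(-1,3); return w[(w[:,2]>z0)&(w[:,2]<z1)]
for n,a in(('new',(304,385,160,212)),('laid',(300,380,212,265))):
    q=reg(*a,78,93); q=q[(q[:,0]>400)&(q[:,0]<695)]; print(n,len(q),np.median(q[:,2]),cv2.minAreaRect(q[:,:2].astype(np.float32)))
q=T.reshape(-1,3); q=q[(q[:,2]>85)&(q[:,2]<112)&(q[:,0]>385)&(q[:,0]<680)]; q=q[abs(q[:,1]+5-.083*(q[:,0]-530))<25]
l=cv2.fitLine(q[:,:2].astype(np.float32),cv2.DIST_HUBER,0,.01,.01).ravel(); print('gate',len(q),l,np.degrees(np.arctan2(l[1],l[0])))
E
```

```text
new 1644 84.47942776321305 ((632.3656616210938, -138.92185974121094), (102.36382293701172, 160.59487915039062), 8.398430824279785)
laid 1728 84.36794078800453 ((475.6688232421875, -105.12348937988281), (134.64706420898438, 181.1956787109375), 8.757973670959473)
gate 312 [ 9.956507e-01  9.316455e-02  5.327699e+02 -7.796111e+00] 5.3456883
```

View pics/f.png

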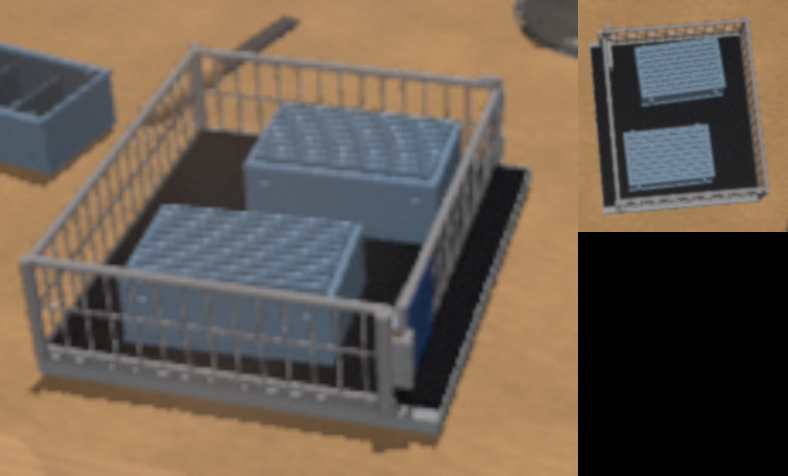

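The gate is home, parallel with the basket and with its plate behind the keeper (410,320). Both housings lie flat with ribs up.

```bash
python3 -c "
from plant import bot
print(bot.close_job())"
```

```text
the job is handed in; nothing more can be done
None
```

The housing is tipped flat on its mouth in the basket, ribs up, and the gate is pushed home to its dead stop; I judged the latch snapped in from the push forces and the final pictures, since the bolt itself was not measured, and the job was handed in at about 15 s.

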